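# Refit the hob knob on its D-spindle, press it in, open the tap and hold

### The arm

A 6-joint arm with a two-finger parallel gripper is mounted at the origin on the work surface. World frame = base frame: x ahead of the robot, y to its left, z up, the work surface at z = 0. Lengths are in m, angles in rad, forces in N, time in s.
With the tool pointing down it reaches from about 0.425 to 1.125 m from the base axis. Payload 14.9 kg.
Tool frame: the origin (TCP) lies on the centre line of the jaws, within the pads' length; the fingertips stand 8 mm ahead of it and the grasp point (between the pads) lies 11 mm behind it (robot.tip_extent is the distance from the TCP to the fingertips, in m); z points along the fingers, y is the direction in which the jaws open and shut (so a half turn about z gives the same grasp; the last joint's range is limited). The gripper opens to 91 mm and grips with 3 to 60 N. Pads are 32 mm wide; open, the fingers measure 118 mm over their backs; the gripper's body (76 mm by 178 mm) begins 60 mm behind the grasp point.
Start: joints at [-1.194, 0.379, 1.734, -0, 1.028, -0.033], TCP at [0.279, -0.642, 0.222] pointing down, gripper open.
Joint ranges: [-2.77, 2.77], [-0.74, 2.19], [0, 2.66], [-1.06, 4.2], [0.31, 2.87], [-3.08, 3.08]. Speed limits (rad/s): [1.89, 1.89, 2.39, 3.14, 3.14, 3.14].

### API

Orientations are given as a rotation vector (axis times angle).
In Python, from workcell import robot gives the robot as it stands.
- The arm moves only by the tool play_rows, never from a script. Its argument "series" is a list of rows, each an object of numbers: "rx", "ry", "rz": the turn, a rotation vector about the world's x, y, z in rad; "x", "y", "z": the shift along the world's x, y, z in m; "grip": the gripper command: -1 is shut, 1 is fully open, values between are in proportion. In form: [{"rx": .., "ry": .., "rz": .., "x": .., "y": .., "z": .., "grip": ..}, ...]. A call has 1 to 20 rows; each row shifts and turns the commanded pose from where the row before left it; what a row does not reach is not made up. A row lasts 1/8 s, in which the tool goes at most 62.5 mm and 10.7 degrees, less where a joint would pass 70% of its speed; a pose out of reach is approached as far as the arm can. A call is refused whole if a number of a shift passes 0.0625 or a number of a turn 0.188, either way. A call with a gripper value outside its range is refused whole. The fingers move at their own pace and stop on an object; "squeeze" is the grip in N (left out, the last holds). Time passes only in rows, so rows that do not move let the fingers close. It gives the time, the measured TCP pose, the force and the opening at its end, in the units of the state.
- robot.get_obs(): the state, without advancing time (a new reading comes with each control period).
- robot.capture(name): name is "scene" or "top"; returns a dict with "img" (420x560x3 uint8, blue, green, red), "fov_y" (degrees; the focal length in pixels is half the picture's height over the tangent of half this angle, whatever the lens; pixels are square), "cx", "cy" (the principal point, pixels), "k1" (the pictures are not rectified: a ray, as slopes to the right and down, at radius r is drawn at 1 + k1 r^2 times it, then the intrinsics apply), "R" (3x3) and "t" (3): a world point X has camera coordinates R X + t. Camera axes: x right, y down, z forward; pixel columns grow to the right and rows downward; lengths in m; the calibration is good to about 2 mm. A picture is of the moment at which its call begins. There is no depth.
- robot.finish_job(): hands the job in, once; it reports no verdict.
The state is a dict: "time": time; "qpos": joint angles; "joint_velocities": joint speeds; "joint_torque": joint torques, N m; "tcp_pos": TCP position; "tcp_rot": TCP orientation; "ft_force": force on the tool from outside, world axes, zero at the start; "moment": the same for the moment, N m; "opening": finger opening in m.
Only numpy, scipy, OpenCV 4.12 (cv2) and the standard library are available. Lean on these libraries where they do the work, as an engineer would, in place of code of your own. Each camera call takes 0.05 s, during which the arm holds its last target.

### The job

The knob lying on the counter belongs on the bare tap spindle of the gas hob. Pick it up, turn it so that the flat in its socket matches the flat of the D-shaped spindle, push it fully home and on down until the spindle is pressed in, and only then, still pressing, turn it anticlockwise to the large-flame mark (75 degrees from Off). Finish there with the knob still held in the gripper and pressed in, as one does while the flame-failure device warms; leave the other tap closed and the things around the hob where they are.

Things in the scene. Friction and masses are not known exactly. Their poses are not given: they have to be found in the camera images.
- knob_grip (a point): Loose satin-metal lever knob, 0.05 kg, upright on the counter left or right of the hob: a bar 22 mm wide (its y), 34 mm high; flat parallel sides from x = -15 to +18 mm, rounded tail at x = -24 mm, tapering pointer nose at x = +29 mm, dark line on top towards the nose. Point on the socket's axis, 24 mm above the underside, 10 mm below the top; x to the nose, z up.
- knob_socket (a point): Mouth of the knob's D-shaped socket, in the middle of its underside (24 mm below knob_grip, same axes). The socket is 14 mm deep, round of 5.35 mm radius, with its flat on the nose side (+x), 2.2 mm from the axis. Play on the spindle: about 0.3 mm and 0.16 rad either way, so the spindle lags that much when turned.
- spindle_tip (a point): Centre of the upper end of the bare spindle, an upright steel D-shaft of 10 mm diameter, 23 mm proud of the hob's glass, its flat 2 mm from the axis facing +x here; the last 3 mm are chamfered by 1.7 mm. The frame turns and sinks with the spindle: z up, x where the knob's nose must point. Fully home, this point touches the socket's bottom (knob_grip 10 mm above it); unmatched, the knob stays 14 mm higher.
- flame_mark (a point): Large white flame printed on the glass 40 mm from the bare spindle's axis, 75 degrees anticlockwise (seen from above) of Off: the knob's nose must end towards it. Off is a small white ring straight beyond the spindle, away from the robot; a smaller flame stands at 140 degrees.
- tap_press (a joint): How far the bare spindle is pushed down, in m: 0 released, 0.006 at its stop (the seated knob then 3 mm above the glass). A spring pushes back with 5 N at 0 and 10 N at the stop. A catch blocks turning from Off until pressed in by about 0.003 (do not force it); 'pressed in' means more than 0.0035.
- tap_turn (a joint): Turn of the bare spindle in rad, anticlockwise seen from above: 0 = Off (a stop; it starts here), 1.31 = large flame, 2.62 = stop. Friction about 0.02 N m, no clicks; it stays where it is left.
- tap2_turn (a joint): Turn of the neighbouring tap, which has its knob on, in rad; 0 = Off. It must stay at Off.
- fitted_knob (a point): The like knob on the neighbouring tap, 110 mm from the bare spindle, to its left or right; this point is 24 mm above that knob's underside, 41 mm above the counter.
- hob: Two-burner gas hob let into the counter: black glass 510 x 290 mm, 8 mm above the counter, with two taps side by side near the edge that faces the robot and two burners beyond them with iron pan supports (top 50 mm above the counter, the nearest iron 75 mm beyond the line of the taps; a saucepan 130 mm high on the rear one). Origin on the counter midway between the taps; x points to the burners, away from the robot.
- shaker: Bystander: steel cocoa shaker, 62 mm across, 88 mm high, on the other side of the hob; origin under its centre.
- ramekin: Bystander: white ramekin 84 mm across, 45 mm high, left of the hob; origin under its centre.
- cutter: Bystander: steel pastry ring 72 mm across, 45 mm high, right of the hob; origin under its centre.
- spatula: Bystander: wooden spatula 270 mm long on the left of the counter, lying along its x; origin under it.

How it is judged:
By the outcome, as a careful person would: the job done as asked, in the order asked, and still so for the second after the job is handed in, while the arm keeps its last pose, push and grip.
It also fails if it takes over 51 s, if anything falls off the work surface, if the arm or the gripper's body presses on something with over 40 N, if the wrist force passes 120 N, or if a joint passes its speed limit or range.

## Working session

There is one attempt and no reset: what is moved stays moved. The work goes in short steps, Python scripts to look and compute and a tool call to move; the robot and the scene stay as the last step left them, time stands still between calls to the robot, and variables do not carry over. Pictures are saved under pics/ and viewed, and the job is handed in when it is done.

Besides the shell and the picture viewer there is one more tool, called after "Call:" in YAML: its name, and indented under it one key for each argument. play_rows: Moves the arm, as the interface text tells. Its arguments: {"type":"object","properties":{"series":{"type":"array"},"squeeze":{"type":"number"}},"required":["series"]}

```bash
ls; mkdir -p pics; python3 - <<'E'
from workcell import robot
import cv2,json,numpy as np
o=robot.get_obs();print(o)
print(robot.tip_extent)
for n in("scene","top"):
    c=robot.capture(n);cv2.imwrite(f"pics/{n}0.png",c["img"])
    print(n,{k:(np.asarray(v).tolist()) for k,v in c.items() if k!="img"})
E
```

```text
pics
{'time': 0.0, 'qpos': array([-1.19430495e+00,  3.79370829e-01,  1.73476276e+00, -1.93046718e-06,
        1.02848264e+00, -3.32767100e-02]), 'joint_velocities': array([-0.00020605,  0.00096139, -0.00187396, -0.0004652 ,  0.00140305,
        0.00032248]), 'joint_torque': array([ 7.81651011e-06, -7.63726830e+01, -4.34376025e+01,  6.50734850e-02,
        4.24117735e-02, -8.37902871e-05]), 'tcp_pos': array([ 0.27875082, -0.64170084,  0.22132356]), 'tcp_rot': array([-3.07489743e+00, -6.38964827e-01,  2.77032305e-04]), 'ft_force': array([-0.25562459,  0.03356318,  0.5254214 ]), 'moment': array([ 0.00026737,  0.0503603 , -0.04348887]), 'opening': 0.09093439957732805}
0.008
scene {'fov_y': 42.27679903190857, 'cx': 278.9688391646119, 'cy': 214.60449611976284, 'k1': 0.04353789477422448, 'R': [[0.7320461424774023, 0.6811665659202806, -0.010979742999103575], [0.5536009883442183, -0.6041904093156373, -0.5731316559005509], [-0.3970319772867911, 0.413480421257615, -0.8193897425818595]], 't': [-0.47987221995475293, -0.20951792373010528, 1.633051193767526]}
top {'fov_y': 57.389402761306606, 'cx': 279.8702526867987, 'cy': 212.9755401394145, 'k1': -0.011694847985240548, 'R': [[0.020768856986189747, -0.9997584663034357, 0.007187741932537021], [-0.9979378945278553, -0.021166693526780363, -0.060596449982274356], [0.06073395462834708, -0.005914401047012934, -0.9981364669299768]], 't': [0.06313024179653615, 0.5680340845806334, 1.0060932096965856]}
```

View pics/scene0.png

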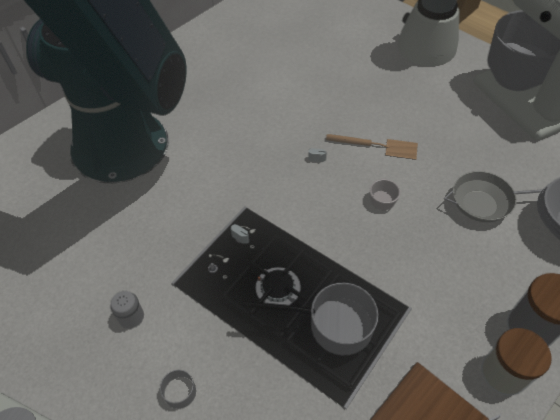

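View pics/top0.png

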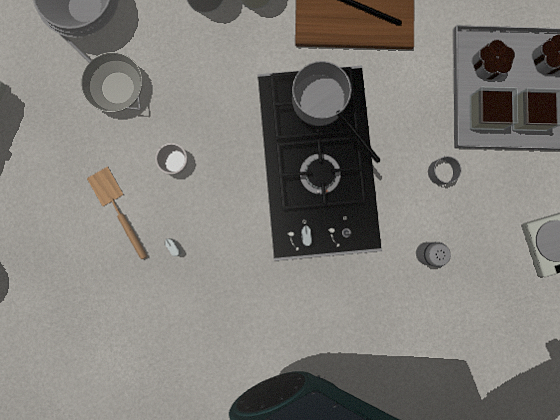

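The loose knob is at about (172,247) in the top view and (317,155) in the scene view. The bare spindle is at about (346,233) and (212,268), with the fitted knob to its left. Next I'll zoom in on these.

```bash
python3 - <<'E'
import cv2,numpy as np
t=cv2.imread("pics/top0.png");s=cv2.imread("pics/scene0.png")
def crop(im,u,v,w,h,k):return cv2.resize(im[v:v+h,u:u+w],None,fx=k,fy=k,interpolation=cv2.INTER_NEAREST)
a=crop(t,150,225,45,40,8);b=crop(t,280,205,100,60,8)[:, :800]
cv2.imwrite("pics/c1.png",a);cv2.imwrite("pics/c2.png",b)
c=crop(s,295,135,45,40,8);d=crop(s,180,205,90,80,7)
cv2.imwrite("pics/c3.png",np.hstack([a,c]));cv2.imwrite("pics/c4.png",d)
E
```

```text
(no output)
```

View pics/c3.png

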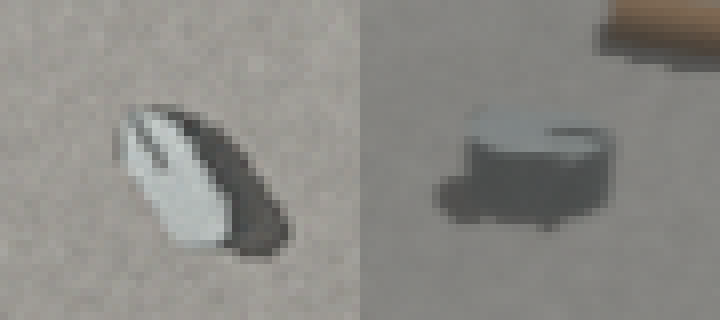

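View pics/c2.png

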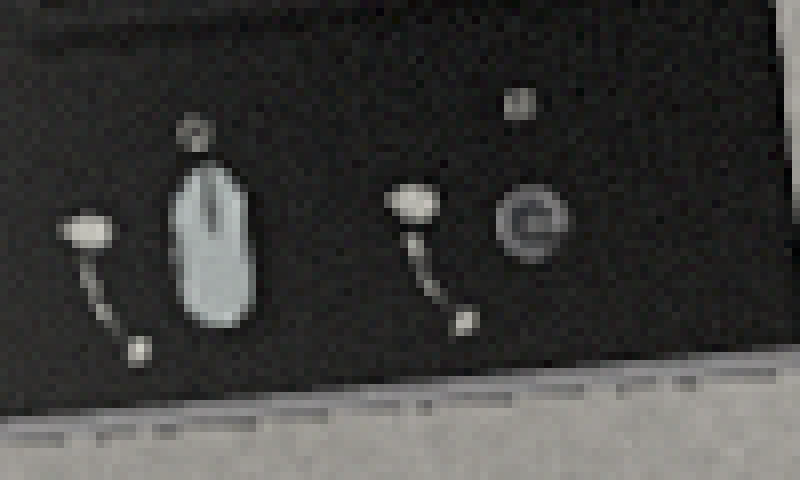

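View pics/c4.png

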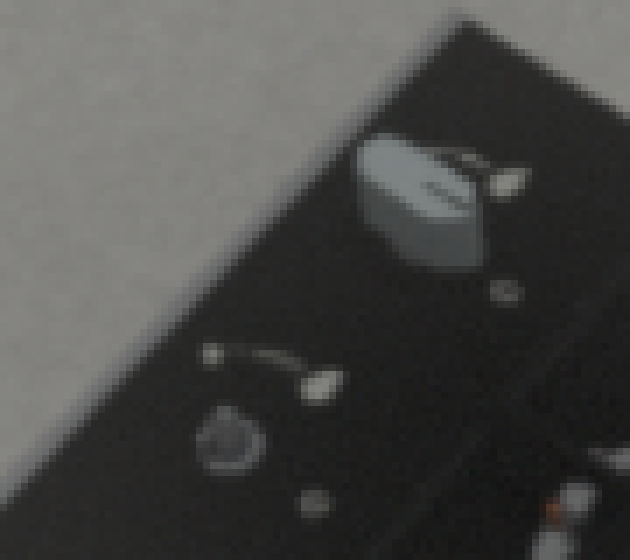

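```bash
cat > h.py <<'E'
import cv2,numpy as np
from workcell import robot
from scipy.spatial.transform import Rotation as Rn
def K(c):
    f=210/np.tan(np.radians(c["fov_y"])/2);return f
def slopes(c,uv):
    uv=np.atleast_2d(uv).astype(float)
    f=K(c);d=(uv-[c["cx"],c["cy"]])/f
    s=d.copy()
    for _ in range(30): s=d/(1+c["k1"]*(s**2).sum(1,keepdims=True))
    return s
def cast(c,uv,z):
    s=slopes(c,uv);R=np.array(c["R"]);t=np.array(c["t"])
    C=-R.T@t;D=np.c_[s,np.ones(len(s))]@R
    return C+D*((z-C[2])/D[:,2])[:,None]
def proj(c,X):
    X=np.atleast_2d(X);p=X@np.array(c["R"]).T+np.array(c["t"]);s=p[:,:2]/p[:,2:]
    return s*(1+c["k1"]*(s**2).sum(1,keepdims=True))*K(c)+[c["cx"],c["cy"]]
def blobs(g,box,thr,amin=2,off=None):
    u,v,w,h=box;r=g[v:v+h,u:u+w].astype(float)
    m=(r>thr).astype(np.uint8);n,l,st,ce=cv2.connectedComponentsWithStats(m)
    out=[]
    for i in range(1,n):
        if st[i,4]<amin:continue
        # intensity weighted centroid, over dilated blob
        d=cv2.dilate((l==i).astype(np.uint8),np.ones((3,3)))>0
        base=np.median(r[r<thr]);w_=np.clip(r-base-8,0,None)*d
        yy,xx=np.mgrid[:r.shape[0],:r.shape[1]]
        out.append((u+(xx*w_).sum()/w_.sum(),v+(yy*w_).sum()/w_.sum(),int(st[i,4])))
    return out
E
python3 - <<'E'
from h import *
for n,box in(("top",(282,208,82,44)),("scene",(200,215,62,68))):
    c=robot.capture(n);g=cv2.cvtColor(c["img"],cv2.COLOR_BGR2GRAY)
    u,v,w,h=box
    for b in blobs(g,box,68 if n=="top" else 70): print(n,np.round(b,2),cast(c,b[:2],.008).round(4)[0,:2])
c=robot.capture("top");im=c["img"]
print(im[240:256,163:188,:].mean(2).astype(int))
E
```

```text
top [344.39 217.59  14.  ] [ 0.5584 -0.0989]
top [303.9 221.3  17. ] [0.5461 0.01  ]
top [306.13 235.7  177.  ] [0.5076 0.0033]
top [331.29 229.85  28.  ] [ 0.5247 -0.0641]
top [345.85 232.16  52.  ] [ 0.5193 -0.1033]
top [290.93 236.09  44.  ] [0.5057 0.0441]
top [332.17 237.42  15.  ] [ 0.5044 -0.0667]
top [337.61 244.73  10.  ] [ 0.4852 -0.0815]
top [296.79 248.32  11.  ] [0.4734 0.0277]
top [355.97 250.71  29.  ] [ 0.4702 -0.131 ]
scene [212.45 228.05 827.  ] [ 0.431  -0.0187]
scene [260.1 215.4   5. ] [0.496  0.0966]
scene [239.11 231.44 198.  ] [0.4911 0.0217]
scene [247.14 227.43   4.  ] [0.4978 0.0452]
scene [251.89 230.54  19.  ] [0.5141 0.0467]
scene [251.57 246.3    5.  ] [0.5479 0.0111]
scene [209.85 255.14   7.  ] [ 0.4874 -0.0805]
scene [217.74 255.24   2.  ] [ 0.5026 -0.0669]
scene [225.32 259.63  22.  ] [ 0.5264 -0.0628]
scene [212.72 267.57  30.  ] [ 0.5197 -0.1005]
scene [260.42 276.09   7.  ] [ 0.6258 -0.0362]
scene [224.28 276.46   6.  ] [ 0.5597 -0.0983]
scene [258.57 281.39   8.  ] [ 0.6328 -0.0501]
[[152 145 160 149 126 178 195 185 156 109  65  72 117 129 143 1
[... 917 characters left out ...]
79 182 181 184 182 175 148  94  73  80
   79  83 106 145 155 156 154]
 [155 154 150 147 143 151 170 186 178 183 186 182 183 178 168 123  69  76
   80  86  79 106 144 154 153]
 [154 158 152 148 149 139 156 181 179 181 183 183 184 181 173 130  69  78
   84  86  90  78 127 152 151]
 [155 153 154 149 154 150 155 173 185 179 177 181 184 185 180 132  70  73
   76  82  92  82 101 141 158]
 [152 150 156 155 158 156 149 161 178 180 181 181 183 186 190 138  67  75
   85  88  87  85  76 131 159]
 [150 148 150 153 153 154 150 148 168 181 179 179 186 189 168 112  75  87
   88  88  89  85  74 127 160]
 [153 149 147 152 152 158 149 145 154 158 161 158 153 154 122  71  81  89
   91  88  85  78 103 147 159]]
```

```bash
cat > fit.py <<'E'
from h import *
from scipy.optimize import least_squares
def hobmodel(p):
    x,y,th=p  # bare spindle, th = yaw of hob x axis
    R=np.array([[np.cos(th),-np.sin(th)],[np.sin(th),np.cos(th)]])
    m=[[.04*np.cos(a),.04*np.sin(a)] for a in np.radians([0,75,140])]
    m+= [[a,b+.11] for a,b in m]
    return np.array(m)@R.T+[x,y]
top=np.array([[.5584,-.0989],[.5247,-.0641],[.4852,-.0815],[.5461,.01],[.5057,.0441],[.4734,.0277]])
sc=np.array([[.5597,-.0983],[.5264,-.0628],[.4874,-.0805],[.5479,.0111],[.5141,.0467],[np.nan]*2])
for n,d in(("top",top),("scene",sc)):
    ok=~np.isnan(d[:,0])
    if n=="scene": ok[4]=False
    r=least_squares(lambda p:(hobmodel(p)-d)[ok].ravel(),[.52,-.1,-.08],loss="soft_l1",f_scale=.001)
    print(n,r.x.round(4),((hobmodel(r.x)-d)[ok]*1000).round(1).tolist())
E
python3 fit.py; python3 - <<'E'
from h import *
for n,box in(("top",(160,235,24,24)),("scene",(305,145,30,24))):
    c=robot.capture(n);u,v,w,h=box
    r=cv2.resize(c["img"][v:v+h,u:u+w],None,fx=8,fy=8,interpolation=cv2.INTER_CUBIC).astype(int)
    if n=="top": m=(r.mean(2)>168)
    else:
        d=r[...,0]-r[...,2]; print(r[40:90:8,100:110].mean((1)).astype(int)); m=(d>-2)&(r.mean(2)>120)
    m=m.astype(np.uint8)
    m=cv2.morphologyEx(m,cv2.MORPH_OPEN,np.ones((5,5)))
    cs,_=cv2.findContours(m,cv2.RETR_EXTERNAL,cv2.CHAIN_APPROX_NONE);k=cv2.convexHull(max(cs,key=cv2.contourArea))[:,0]
    px=(k+.5)/8-.5+[u,v]
    W=cast(c,px,.034)[:,:2]
    rc=cv2.minAreaRect((W*1e4).astype(np.float32));print(n,np.array(rc[0])/1e4,np.array(rc[1])/1e4,rc[2])
    vis=r.clip(0,255).astype(np.uint8);cv2.polylines(vis,[k],1,(0,0,255),1);cv2.imwrite(f"pics/k_{n}.png",cv2.resize(vis,None,fx=2,fy=2))
E
```

```text
top [ 0.5188 -0.1038  0.1169] [[0.1, -0.2], [-0.2, -0.1], [0.1, -0.3], [-0.4, 0.1], [6.0, 1.0], [-0.9, -0.3]]
scene [ 0.5203 -0.1026  0.11  ] [[0.4, 0.1], [-0.1, -0.2], [-0.4, 0.1], [0.1, 0.0]]
top [0.46972231 0.3565688 ] [0.04590113 0.02077814] 33.18661117553711
[[132 133 127]
 [126 126 121]
 [127 127 122]
 [138 138 132]
 [112 112 108]
 [ 80  81  79]
 [ 76  77  75]]
scene [0.4705103  0.35730764] [0.04894513 0.02261634] 34.36586380004883
```

View pics/k_top.png

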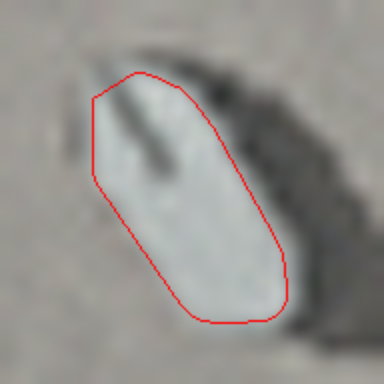

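View pics/k_scene.png

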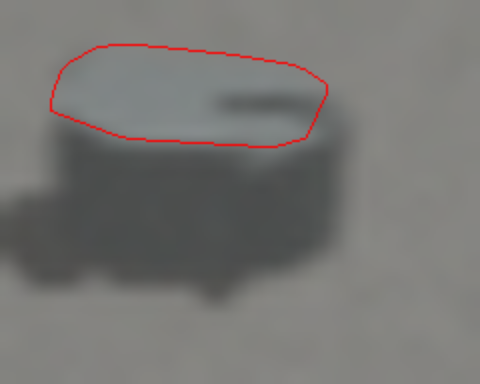

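The hob marks fit within 0.5 mm in each camera: bare spindle about (0.5195, -0.103), Off direction yaw about 0.114 rad. The knob is at about (0.4705, 0.357), with its nose at yaw about 0.59. Now moving to above the knob.

Call:
play_rows:
  series:
    - {"x":0.027,"y":0.034,"rz":0.018}
    - {"x":0.027,"y":0.034,"rz":0.018}
    - {"x":0.027,"y":0.034,"rz":0.018}
    - {"x":0.027,"y":0.034,"rz":0.018}
    - {"x":0.027,"y":0.034,"rz":0.018}
    - {"x":0.027,"y":0.034,"rz":0.018}
    - {"x":0.027,"y":0.034,"rz":0.018}
    - {"x":0.027,"y":0.034,"rz":0.018}
    - {"x":0.027,"y":0.034,"rz":0.018}
    - {"x":0.027,"y":0.034,"rz":0.018}
    - {"y":0.05}
    - {"y":0.05}
    - {"y":0.05}
    - {"y":0.05}
    - {"y":0.05}
    - {"y":0.05}
    - {"y":0.05}
    - {"y":0.05}
  squeeze: 15

```text
$.series[0]: bad value
```

Call:
play_rows:
  series:
    - {"rx":0,"ry":0,"rz":0.018,"x":0.027,"y":0.034,"z":0,"grip":1}
    - {"rx":0,"ry":0,"rz":0.018,"x":0.027,"y":0.034,"z":0,"grip":1}
    - {"rx":0,"ry":0,"rz":0.018,"x":0.027,"y":0.034,"z":0,"grip":1}
    - {"rx":0,"ry":0,"rz":0.018,"x":0.027,"y":0.034,"z":0,"grip":1}
    - {"rx":0,"ry":0,"rz":0.018,"x":0.027,"y":0.034,"z":0,"grip":1}
    - {"rx":0,"ry":0,"rz":0.018,"x":0.027,"y":0.034,"z":0,"grip":1}
    - {"rx":0,"ry":0,"rz":0.018,"x":0.027,"y":0.034,"z":0,"grip":1}
    - {"rx":0,"ry":0,"rz":0.018,"x":0.027,"y":0.034,"z":0,"grip":1}
    - {"rx":0,"ry":0,"rz":0.018,"x":0.027,"y":0.034,"z":0,"grip":1}
    - {"rx":0,"ry":0,"rz":0.018,"x":0.027,"y":0.034,"z":0,"grip":1}
    - {"rx":0,"ry":0,"rz":0,"x":0,"y":0.05,"z":0,"grip":1}
    - {"rx":0,"ry":0,"rz":0,"x":0,"y":0.05,"z":0,"grip":1}
    - {"rx":0,"ry":0,"rz":0,"x":0,"y":0.05,"z":0,"grip":1}
    - {"rx":0,"ry":0,"rz":0,"x":0,"y":0.05,"z":0,"grip":1}
    - {"rx":0,"ry":0,"rz":0,"x":0,"y":0.05,"z":0,"grip":1}
    - {"rx":0,"ry":0,"rz":0,"x":0,"y":0.05,"z":0,"grip":1}
    - {"rx":0,"ry":0,"rz":0,"x":0,"y":0.05,"z":0,"grip":1}
    - {"rx":0,"ry":0,"rz":0,"x":0,"y":0.05,"z":0,"grip":1}
  squeeze: 15

```text
time: 2.6
tcp_pos: [0.5488, 0.0996, 0.2222]
tcp_rot: [3.006, 0.913, 0.001]
ft_force: [1.5, -0.3, -0.5]
opening: 0.0917
```

Call:
play_rows:
  series:
    - {"rx":0,"ry":0,"rz":0,"x":-0.013,"y":0.043,"z":0,"grip":1}
    - {"rx":0,"ry":0,"rz":0,"x":-0.013,"y":0.043,"z":0,"grip":1}
    - {"rx":0,"ry":0,"rz":0,"x":-0.013,"y":0.043,"z":0,"grip":1}
    - {"rx":0,"ry":0,"rz":0,"x":-0.013,"y":0.043,"z":-0.02,"grip":1}
    - {"rx":0,"ry":0,"rz":0,"x":-0.013,"y":0.043,"z":-0.03,"grip":1}
    - {"rx":0,"ry":0,"rz":0,"x":-0.013,"y":0.042,"z":-0.04,"grip":1}
    - {"rx":0,"ry":0,"rz":0,"x":0,"y":0,"z":-0.04,"grip":1}
    - {"rx":0,"ry":0,"rz":0,"x":0,"y":0,"z":-0.02,"grip":1}
    - {"rx":0,"ry":0,"rz":0,"x":0,"y":0,"z":0,"grip":1}

```text
time: 3.72
tcp_pos: [0.4706, 0.3543, 0.0712]
tcp_rot: [3.006, 0.912, -0.003]
ft_force: [-0.7, -0.6, -0.3]
opening: 0.0911
```

```bash
python3 - <<'E'
from h import *
o=robot.get_obs();print(o["tcp_pos"],o["tcp_rot"],o["qpos"],o["time"])
s=robot.capture("scene")["img"]
cv2.imwrite("pics/a1.png",cv2.resize(s[100:200,260:400],None,fx=5,fy=5))
E
```

```text
[0.47058886 0.35428356 0.07117652] [ 3.00559626e+00  9.12181756e-01 -2.98923964e-03] [ 6.05761980e-01  4.29689303e-01  2.00725315e+00 -1.53994390e-05
  7.06652779e-01  1.58725080e+00] 3.725
```

View pics/a1.png

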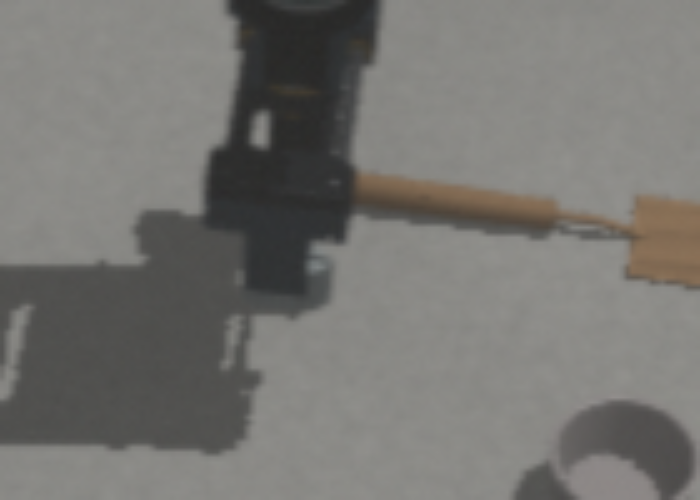

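Call:
play_rows:
  series:
    - {"rx":0,"ry":0,"rz":0,"x":0,"y":0.0025,"z":0,"grip":0.2}
    - {"rx":0,"ry":0,"rz":0,"x":0,"y":0,"z":0,"grip":0.2}
    - {"rx":0,"ry":0,"rz":0,"x":0,"y":0,"z":-0.02,"grip":0.2}
    - {"rx":0,"ry":0,"rz":0,"x":0,"y":0,"z":-0.02,"grip":0.2}
    - {"rx":0,"ry":0,"rz":0,"x":0,"y":0,"z":-0.012,"grip":0.2}
    - {"rx":0,"ry":0,"rz":0,"x":0,"y":0,"z":-0.005,"grip":0.2}
    - {"rx":0,"ry":0,"rz":0,"x":0,"y":0,"z":0,"grip":0.2}
    - {"rx":0,"ry":0,"rz":0,"x":0,"y":0,"z":0,"grip":0.2}
  squeeze: 10

```text
time: 4.78
tcp_pos: [0.4712, 0.3577, 0.0153]
tcp_rot: [-3.006, -0.913, -0.001]
ft_force: [1.0, -0.0, -0.3]
opening: 0.0552
```

Call:
play_rows:
  series:
    - {"rx":0,"ry":0,"rz":0,"x":-0.0005,"y":-0.0005,"z":-0.0015,"grip":0.2}
    - {"rx":0,"ry":0,"rz":0,"x":0,"y":0,"z":0,"grip":-0.3}
    - {"rx":0,"ry":0,"rz":0,"x":0,"y":0,"z":0,"grip":-0.5}
    - {"rx":0,"ry":0,"rz":0,"x":0,"y":0,"z":0,"grip":-0.6}
    - {"rx":0,"ry":0,"rz":0,"x":0,"y":0,"z":0,"grip":-1}
    - {"rx":0,"ry":0,"rz":0,"x":0,"y":0,"z":0,"grip":-1}
    - {"rx":0,"ry":0,"rz":0,"x":0,"y":0,"z":0,"grip":-1}
    - {"rx":0,"ry":0,"rz":0,"x":0,"y":0,"z":0,"grip":-1}
  squeeze: 15

```text
time: 5.78
tcp_pos: [0.4704, 0.357, 0.0135]
tcp_rot: [-3.006, -0.913, -0.0]
ft_force: [-0.3, -0.5, 1.8]
opening: 0.0217
```

Call:
play_rows:
  series:
    - {"rx":0,"ry":0,"rz":0,"x":0,"y":0,"z":0,"grip":-1}
    - {"rx":0,"ry":0,"rz":0,"x":0,"y":0,"z":0,"grip":-1}
    - {"rx":0,"ry":0,"rz":0,"x":0,"y":0,"z":0.02,"grip":-1}
    - {"rx":0,"ry":0,"rz":0,"x":0,"y":0,"z":0.04,"grip":-1}
    - {"rx":0,"ry":0,"rz":0,"x":0,"y":0,"z":0.05,"grip":-1}
    - {"rx":0,"ry":0,"rz":-0.04,"x":0.004,"y":-0.03,"z":0.02,"grip":-1}
    - {"rx":0,"ry":0,"rz":-0.04,"x":0.004,"y":-0.04,"z":0,"grip":-1}
    - {"rx":0,"ry":0,"rz":-0.04,"x":0.004,"y":-0.04,"z":0,"grip":-1}
    - {"rx":0,"ry":0,"rz":-0.04,"x":0.004,"y":-0.04,"z":0,"grip":-1}
    - {"rx":0,"ry":0,"rz":-0.04,"x":0.004,"y":-0.04,"z":0,"grip":-1}
    - {"rx":0,"ry":0,"rz":-0.04,"x":0.004,"y":-0.04,"z":0,"grip":-1}
    - {"rx":0,"ry":0,"rz":-0.04,"x":0.004,"y":-0.04,"z":0,"grip":-1}
    - {"rx":0,"ry":0,"rz":-0.04,"x":0.004,"y":-0.04,"z":0,"grip":-1}
    - {"rx":0,"ry":0,"rz":-0.04,"x":0.004,"y":-0.04,"z":0,"grip":-1}
    - {"rx":0,"ry":0,"rz":-0.04,"x":0.004,"y":-0.04,"z":0,"grip":-1}
    - {"rx":0,"ry":0,"rz":-0.04,"x":0.004,"y":-0.04,"z":-0.02,"grip":-1}
    - {"rx":0,"ry":0,"rz":-0.036,"x":0.005,"y":-0.03,"z":-0.03,"grip":-1}
    - {"rx":0,"ry":0,"rz":0,"x":0,"y":0,"z":-0.025,"grip":-1}
    - {"rx":0,"ry":0,"rz":0,"x":0,"y":0,"z":-0.015,"grip":-1}
    - {"rx":0,"ry":0,"rz":0,"x":0,"y":0,"z":0,"grip":-1}
  squeeze: 40

```text
time: 8.28
tcp_pos: [0.519, -0.1027, 0.0533]
tcp_rot: [-3.136, -0.179, 0.002]
ft_force: [-0.4, 0.1, -1.3]
opening: 0.0218
```

```bash
python3 - <<'E'
from h import *
o=robot.get_obs();print(o["tcp_pos"],o["tcp_rot"],o["opening"],o["ft_force"],o["time"])
s=robot.capture("scene")["img"];t=robot.capture("top")["img"]
cv2.imwrite("pics/s2.png",s);cv2.imwrite("pics/t2.png",t)
cv2.imwrite("pics/a2.png",np.hstack([cv2.resize(s[220:290,180:250],None,fx=5.7,fy=5.7),cv2.resize(t[200:270,300:370],None,fx=5.7,fy=5.7)]))
E
```

```text
[ 0.51903191 -0.10268953  0.05332751] [-3.13612764e+00 -1.79288368e-01  1.65128669e-03] 0.02180572561387783 [-0.44552198  0.13282039 -1.29407062] 8.275
```

View pics/a2.png

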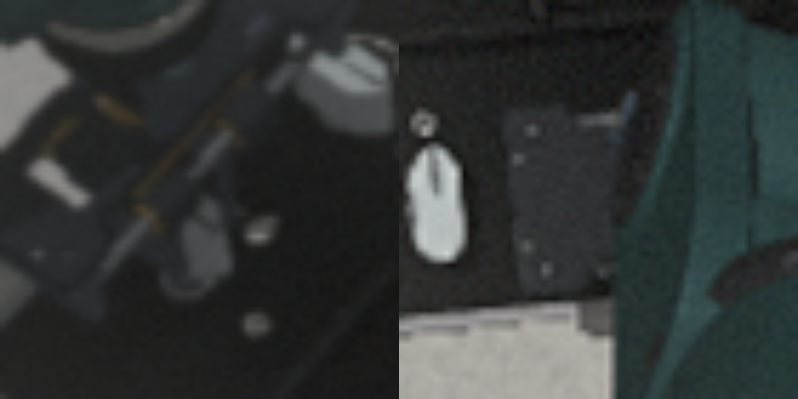

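```bash
python3 - <<'E'
from h import *
s=cv2.imread("pics/s2.png")[240:285,190:240].astype(float)
v=(255*(np.clip(s/200,0,1))**.6).astype(np.uint8)
cv2.imwrite("pics/a3.png",cv2.resize(v,None,fx=13,fy=13,interpolation=cv2.INTER_CUBIC))
class C(dict):pass
c=robot.capture("scene")
a=.1144
ex=np.array([np.cos(a),np.sin(a),0]);ey=np.array([-np.sin(a),np.cos(a),0])
for nm,p in(("tipnoseTop",[.519,-.1027,.0738]+.029*ex),("noseBot",[.519,-.1027,.0398]+.029*ex),("R18bot",[.519,-.1027,.0398]+.018*ex-.011*ey),("L18bot",[.519,-.1027,.0398]+.018*ex+.011*ey),("R18top",[.519,-.1027,.0738]+.018*ex-.011*ey),("R15bot",[.519,-.1027,.0398]-.015*ex-.011*ey)):
    q=proj(c,p)[0];print(nm,q.round(1),((q-[190,240]+.5)*13).round())
E
```

```text
tipnoseTop [218.  260.7] [371. 276.]
noseBot [219.4 267.7] [389. 366.]
R18bot [213.1 268.5] [307. 378.]
L18bot [218.9 262.3] [382. 296.]
R18top [211.6 261.6] [287. 287.]
R15bot [203.  261.7] [175. 289.]
```

View pics/a3.png

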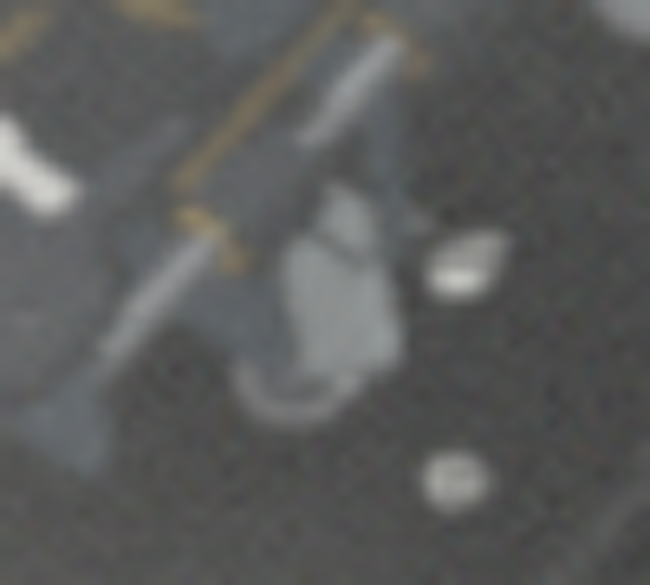

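The knob is held as predicted: nose bottom at (390,365) in the zoomed view against (389,366) predicted. Now a slow descent to feel the spindle.

Call:
play_rows:
  series:
    - {"rx":0,"ry":0,"rz":0,"x":0.0003,"y":-0.0005,"z":-0.003,"grip":-1}
    - {"rx":0,"ry":0,"rz":0,"x":0,"y":0,"z":-0.003,"grip":-1}
    - {"rx":0,"ry":0,"rz":0,"x":0,"y":0,"z":-0.002,"grip":-1}
    - {"rx":0,"ry":0,"rz":0,"x":0,"y":0,"z":-0.002,"grip":-1}
    - {"rx":0,"ry":0,"rz":0,"x":0,"y":0,"z":0,"grip":-1}
    - {"rx":0,"ry":0,"rz":0,"x":0,"y":0,"z":0,"grip":-1}

```text
time: 9.18
tcp_pos: [0.5197, -0.1036, 0.0434]
tcp_rot: [-3.136, -0.179, 0.0]
ft_force: [0.6, 0.4, -0.5]
opening: 0.0218
```

Call:
play_rows:
  series:
    - {"rx":0,"ry":0,"rz":0,"x":-0.0003,"y":0.0003,"z":-0.001,"grip":-1}
    - {"rx":0,"ry":0,"rz":0,"x":0,"y":0,"z":-0.001,"grip":-1}
    - {"rx":0,"ry":0,"rz":0,"x":0,"y":0,"z":0,"grip":-1}

```text
time: 9.55
tcp_pos: [0.5198, -0.1033, 0.0416]
tcp_rot: [3.136, 0.179, 0.001]
ft_force: [2.0, -0.0, 1.0]
opening: 0.022
```

Call:
play_rows:
  series:
    - {"rx":0,"ry":0,"rz":0,"x":0,"y":0,"z":-0.001,"grip":-1}
    - {"rx":0,"ry":0,"rz":0,"x":0,"y":0,"z":-0.001,"grip":-1}
    - {"rx":0,"ry":0,"rz":0,"x":0,"y":0,"z":0,"grip":-1}

```text
time: 9.93
tcp_pos: [0.5201, -0.1034, 0.0396]
tcp_rot: [3.136, 0.179, 0.002]
ft_force: [4.5, 0.7, 1.4]
opening: 0.0219
```

Call:
play_rows:
  series:
    - {"rx":0,"ry":0,"rz":0,"x":0.0008,"y":0,"z":0,"grip":-1}
    - {"rx":0,"ry":0,"rz":0,"x":0,"y":0,"z":-0.001,"grip":-1}
    - {"rx":0,"ry":0,"rz":0,"x":0,"y":0,"z":-0.001,"grip":-1}
    - {"rx":0,"ry":0,"rz":0,"x":0,"y":0,"z":0,"grip":-1}

```text
time: 10.42
tcp_pos: [0.5202, -0.1032, 0.0373]
tcp_rot: [3.137, 0.179, 0.0]
ft_force: [4.3, -0.4, 0.8]
opening: 0.022
```

Call:
play_rows:
  series:
    - {"rx":0,"ry":0,"rz":0,"x":0.0008,"y":0,"z":0,"grip":-1}
    - {"rx":0,"ry":0,"rz":0,"x":0,"y":0,"z":-0.001,"grip":-1}
    - {"rx":0,"ry":0,"rz":0,"x":0,"y":0,"z":-0.001,"grip":-1}
    - {"rx":0,"ry":0,"rz":0,"x":0,"y":0,"z":-0.001,"grip":-1}
    - {"rx":0,"ry":0,"rz":0,"x":0,"y":0,"z":0,"grip":-1}

```text
time: 11.05
tcp_pos: [0.5207, -0.1032, 0.0342]
tcp_rot: [-3.136, -0.179, 0.001]
ft_force: [0.0, -0.1, -1.1]
opening: 0.0217
```

```bash
python3 - <<'E'
from h import *
for i in range(2):
    s=robot.capture("scene")["img"]
    o=robot.get_obs();print(o["tcp_pos"],o["ft_force"],o["moment"],o["time"])
v=(255*(np.clip(s[240:285,190:240]/200.,0,1))**.6).astype(np.uint8)
cv2.imwrite("pics/a4.png",cv2.resize(v,None,fx=13,fy=13,interpolation=cv2.INTER_CUBIC))
E
```

```text
[ 0.52079718 -0.10321654  0.03430077] [ 0.31655091 -0.19833559 -0.73726132] [ 0.02752119 -0.03549195 -0.04052987] 11.1
[ 0.52089052 -0.10324558  0.03437648] [-1.0898606  -0.50530794 -0.17300227] [-0.01888165  0.02796882 -0.04421664] 11.15
```

View pics/a4.png

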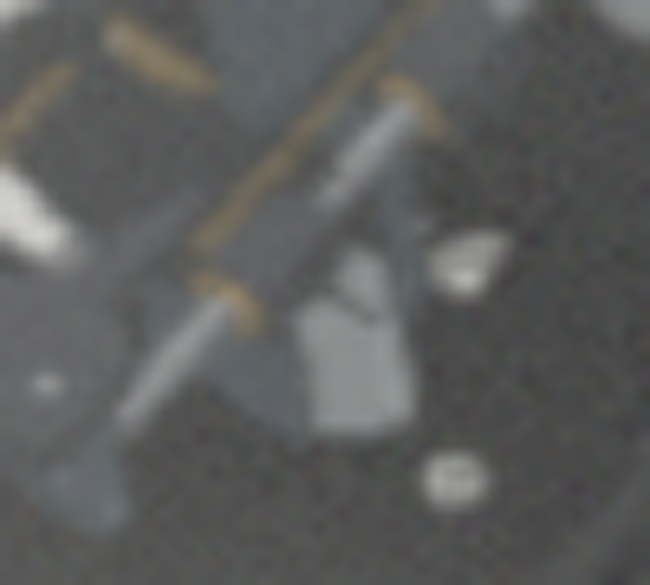

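Call:
play_rows:
  series:
    - {"rx":0,"ry":0,"rz":0,"x":-0.0001,"y":0,"z":-0.001,"grip":-1}
    - {"rx":0,"ry":0,"rz":0,"x":0,"y":0,"z":-0.001,"grip":-1}
    - {"rx":0,"ry":0,"rz":0,"x":0,"y":0,"z":-0.001,"grip":-1}
    - {"rx":0,"ry":0,"rz":0,"x":0,"y":0,"z":-0.001,"grip":-1}
    - {"rx":0,"ry":0,"rz":0,"x":0,"y":0,"z":0,"grip":-1}

```text
time: 11.78
tcp_pos: [0.5209, -0.1033, 0.0304]
tcp_rot: [-3.136, -0.179, 0.0]
ft_force: [-0.3, 0.9, 1.4]
opening: 0.0219
```

Call:
play_rows:
  series:
    - {"rx":0,"ry":0,"rz":0,"x":0,"y":0,"z":-0.001,"grip":-1}
    - {"rx":0,"ry":0,"rz":0,"x":0,"y":0,"z":-0.001,"grip":-1}
    - {"rx":0,"ry":0,"rz":0,"x":0,"y":0,"z":0,"grip":-1}

```text
time: 12.15
tcp_pos: [0.521, -0.1033, 0.0285]
tcp_rot: [3.137, 0.179, 0.0]
ft_force: [-0.9, 0.3, 5.6]
opening: 0.0219
```

Call:
play_rows:
  series:
    - {"rx":0,"ry":0,"rz":0,"x":0,"y":0,"z":-0.001,"grip":-1}
    - {"rx":0,"ry":0,"rz":0,"x":0,"y":0,"z":-0.001,"grip":-1}
    - {"rx":0,"ry":0,"rz":0,"x":0,"y":0,"z":0,"grip":-1}

```text
time: 12.52
tcp_pos: [0.521, -0.1033, 0.0265]
tcp_rot: [3.136, 0.179, 0.0]
ft_force: [-1.8, 0.7, 6.6]
opening: 0.0217
```

Call:
play_rows:
  series:
    - {"rx":0,"ry":0,"rz":0,"x":0,"y":0,"z":-0.001,"grip":-1}
    - {"rx":0,"ry":0,"rz":0,"x":0,"y":0,"z":-0.001,"grip":-1}
    - {"rx":0,"ry":0,"rz":0,"x":0,"y":0,"z":0,"grip":-1}

```text
time: 12.9
tcp_pos: [0.521, -0.1033, 0.0246]
tcp_rot: [3.136, 0.179, 0.0]
ft_force: [-2.3, 0.6, 8.3]
opening: 0.0217
```

Call:
play_rows:
  series:
    - {"rx":0,"ry":0,"rz":0,"x":-0.0003,"y":0,"z":-0.0005,"grip":-1}
    - {"rx":0,"ry":0,"rz":0,"x":0,"y":0,"z":-0.0005,"grip":-1}
    - {"rx":0,"ry":0,"rz":0,"x":0,"y":0,"z":0,"grip":-1}

```text
time: 13.28
tcp_pos: [0.521, -0.1033, 0.0239]
tcp_rot: [3.136, 0.179, 0.001]
ft_force: [-2.5, 0.7, 12.3]
opening: 0.0218
```

```bash
python3 - <<'E'
from h import *
for i in range(3):
    s=robot.capture("scene")["img"]
    o=robot.get_obs();print(o["tcp_pos"],o["ft_force"],o["moment"],o["time"])
v=(255*(np.clip(s[240:285,190:240]/200.,0,1))**.6).astype(np.uint8)
cv2.imwrite("pics/a5.png",cv2.resize(v,None,fx=13,fy=13,interpolation=cv2.INTER_CUBIC))
E
```

```text
[ 0.52101759 -0.10331091  0.02393538] [-2.39219742  1.20670377 13.7340465 ] [ 0.2434048   0.5725094  -0.00535974] 13.325
[ 0.5210134  -0.10332126  0.02395102] [-2.30297637  1.48110195 14.40848713] [ 0.21871104  0.56397912 -0.02553278] 13.375
[ 0.52100981 -0.10330838  0.02392447] [-2.8430274   1.66237241 12.67261647] [0.2369558  0.52694998 0.03112686] 13.425
```

View pics/a5.png

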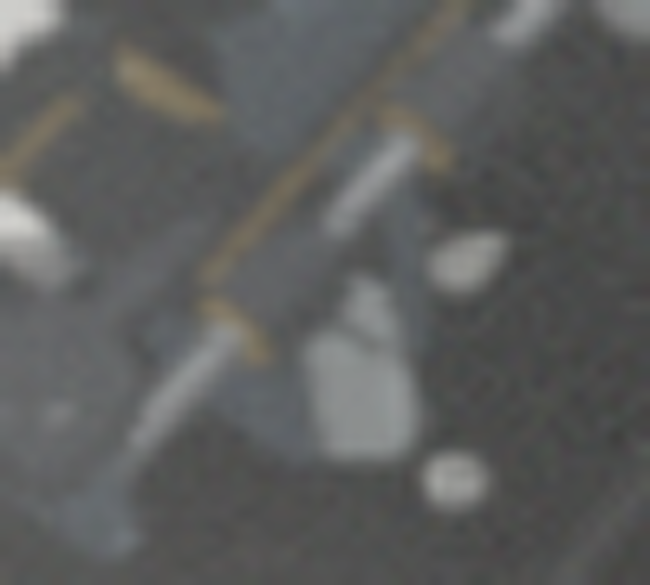

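The knob is at the press stop: the force rose past the spring's 10 N to about 13 N. Now I turn it in stages, watching the lateral force.

Call:
play_rows:
  series:
    - {"rx":0,"ry":0,"rz":0.04,"x":-0.0002,"y":0,"z":0,"grip":-1}
    - {"rx":0,"ry":0,"rz":0.06,"x":0,"y":0,"z":0,"grip":-1}
    - {"rx":0,"ry":0,"rz":0.06,"x":0,"y":0,"z":0,"grip":-1}
    - {"rx":0,"ry":0,"rz":0.06,"x":0,"y":0,"z":0,"grip":-1}
    - {"rx":0,"ry":0,"rz":0.06,"x":0,"y":0,"z":0,"grip":-1}
    - {"rx":0,"ry":0,"rz":0.06,"x":0,"y":0,"z":0,"grip":-1}
    - {"rx":0,"ry":0,"rz":0.06,"x":0,"y":0,"z":0,"grip":-1}
    - {"rx":0,"ry":0,"rz":0,"x":0,"y":0,"z":0,"grip":-1}

```text
time: 14.42
tcp_pos: [0.5208, -0.1029, 0.0239]
tcp_rot: [-3.038, -0.799, -0.001]
ft_force: [-1.9, 7.5, 13.8]
opening: 0.0222
```

```bash
cat > st.py <<'E'
from h import *
import sys
for i in range(2):
    s=robot.capture("scene")["img"]
    o=robot.get_obs();r=o["tcp_rot"];print(o["tcp_pos"].round(4),o["ft_force"].round(1),o["moment"].round(3),o["time"],o["opening"],"yaw",2*np.arctan2(r[1]*np.sign(r[0]),abs(r[0])),r.round(3))
v=(255*(np.clip(s[240:285,190:240]/200.,0,1))**.6).astype(np.uint8)
cv2.imwrite(sys.argv[1],cv2.resize(v,None,fx=13,fy=13,interpolation=cv2.INTER_CUBIC))
E
python3 st.py pics/a6.png
```

```text
[ 0.5208 -0.1029  0.0239] [-2.   6.9 13.1] [ 1.205  0.397 -0.003] 14.475 0.021755152178724636 yaw 0.5137165962851035 [-3.038e+00 -7.980e-01 -1.000e-03]
[ 0.5208 -0.1029  0.0239] [-2.1  6.1 12.9] [ 1.236  0.358 -0.088] 14.525 0.021847937180462584 yaw 0.5136555606668028 [-3.038e+00 -7.980e-01 -1.000e-03]
```

View pics/a6.png

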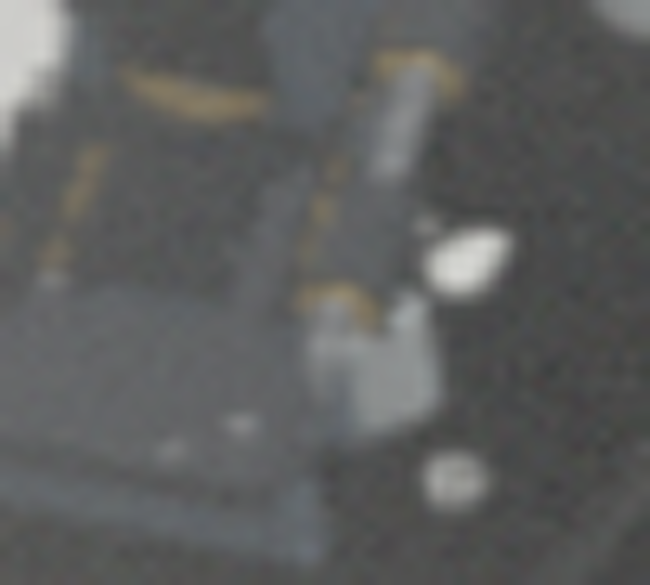

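Call:
play_rows:
  series:
    - {"rx":0,"ry":0,"rz":0,"x":-0.0002,"y":0.0006,"z":0,"grip":-1}
    - {"rx":0,"ry":0,"rz":0.06,"x":0,"y":0.0001,"z":0,"grip":-1}
    - {"rx":0,"ry":0,"rz":0.06,"x":0,"y":0.0001,"z":0,"grip":-1}
    - {"rx":0,"ry":0,"rz":0.06,"x":-0.0001,"y":0.0001,"z":0,"grip":-1}
    - {"rx":0,"ry":0,"rz":0.06,"x":-0.0001,"y":0.0001,"z":0,"grip":-1}
    - {"rx":0,"ry":0,"rz":0.06,"x":-0.0001,"y":0.0001,"z":0,"grip":-1}
    - {"rx":0,"ry":0,"rz":0.06,"x":-0.0001,"y":0.0001,"z":0,"grip":-1}
    - {"rx":0,"ry":0,"rz":0,"x":0,"y":0,"z":0,"grip":-1}

```text
time: 15.52
tcp_pos: [0.5205, -0.1021, 0.024]
tcp_rot: [2.845, 1.33, 0.002]
ft_force: [-0.7, 1.4, 12.3]
opening: 0.0219
```

```bash
python3 st.py pics/a7.png
```

```text
[ 0.5205 -0.1021  0.024 ] [-2.1  0.3 12.4] [ 0.258  0.204 -0.058] 15.575 0.021851241327321903 yaw 0.8739722934663551 [2.846e+00 1.329e+00 2.000e-03]
[ 0.5205 -0.1021  0.024 ] [-0.5  0.4 11.9] [ 0.27   0.202 -0.07 ] 15.625 0.02159201417186448 yaw 0.8736659535902747 [2.846e+00 1.329e+00 2.000e-03]
```

Call:
play_rows:
  series:
    - {"rx":0,"ry":0,"rz":0.06,"x":-0.0001,"y":0.0001,"z":0,"grip":-1}
    - {"rx":0,"ry":0,"rz":0.06,"x":-0.0001,"y":0,"z":0,"grip":-1}
    - {"rx":0,"ry":0,"rz":0.06,"x":-0.0001,"y":0.0001,"z":0,"grip":-1}
    - {"rx":0,"ry":0,"rz":0.06,"x":-0.0001,"y":0,"z":0,"grip":-1}
    - {"rx":0,"ry":0,"rz":0.06,"x":-0.0001,"y":0,"z":0,"grip":-1}
    - {"rx":0,"ry":0,"rz":0.06,"x":-0.0001,"y":0,"z":0,"grip":-1}
    - {"rx":0,"ry":0,"rz":0,"x":0,"y":0,"z":0,"grip":-1}

```text
time: 16.5
tcp_pos: [0.52, -0.1019, 0.024]
tcp_rot: [2.561, 1.818, 0.002]
ft_force: [-0.6, 2.9, 12.1]
opening: 0.0219
```

```bash
python3 st.py pics/a8.png
```

```text
[ 0.52   -0.1018  0.024 ] [-0.8  2.3 12.3] [ 0.536  0.102 -0.048] 16.55 0.022087241252150055 yaw 1.233871292341089 [2.562e+00 1.817e+00 2.000e-03]
[ 0.5199 -0.1018  0.024 ] [ 0.4  3.  10.8] [ 0.462  0.063 -0.033] 16.6 0.021798416515650027 yaw 1.2337014985844166 [2.562e+00 1.817e+00 2.000e-03]
```

View pics/a8.png

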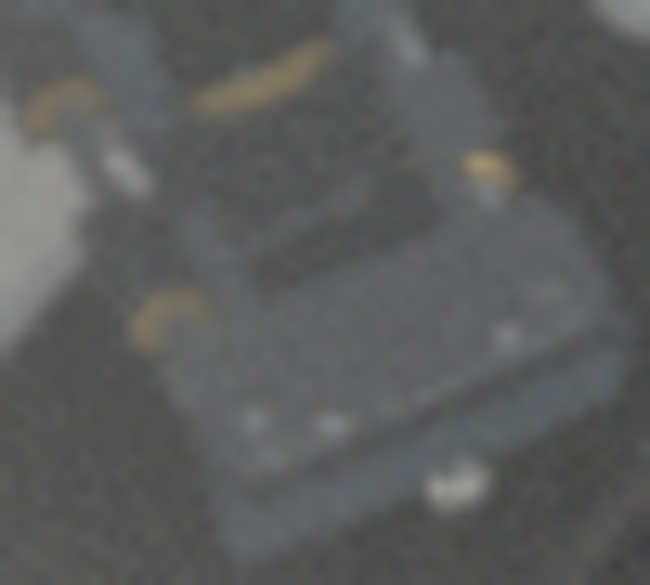

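Call:
play_rows:
  series:
    - {"rx":0,"ry":0,"rz":0.06,"x":-0.0001,"y":0.0002,"z":-0.0001,"grip":-1}
    - {"rx":0,"ry":0,"rz":0.06,"x":-0.0001,"y":0.0001,"z":-0.0001,"grip":-1}
    - {"rx":0,"ry":0,"rz":0.06,"x":-0.0001,"y":0,"z":0,"grip":-1}
    - {"rx":0,"ry":0,"rz":0.06,"x":-0.0001,"y":0,"z":0,"grip":-1}
    - {"rx":0,"ry":0,"rz":0.06,"x":0,"y":0,"z":0,"grip":-1}
    - {"rx":0,"ry":0,"rz":0.05,"x":0,"y":0,"z":0,"grip":-1}
    - {"rx":0,"ry":0,"rz":0,"x":0,"y":0,"z":0,"grip":-1}
    - {"rx":0,"ry":0,"rz":0,"x":0,"y":0,"z":0,"grip":-1}

```text
time: 17.6
tcp_pos: [0.5195, -0.1016, 0.0239]
tcp_rot: [2.206, 2.235, 0.001]
ft_force: [-1.2, 2.1, 14.9]
opening: 0.0217
```

```bash
python3 st.py pics/a9.png; python3 - <<'E'
from h import *
for n in("scene","top"): cv2.imwrite(f"pics/{n}9.png",robot.capture(n)["img"])
E
```

```text
[ 0.5195 -0.1016  0.0239] [-1.4  2.2 15.2] [0.273 0.356 0.022] 17.65 0.02170176962713786 yaw 1.583705856388162 [2.206e+00 2.235e+00 1.000e-03]
[ 0.5195 -0.1016  0.0239] [-2.1  0.9 15.3] [0.306 0.339 0.012] 17.7 0.021623392983595422 yaw 1.5837810183891805 [2.206e+00 2.235e+00 1.000e-03]
```

View pics/top9.png

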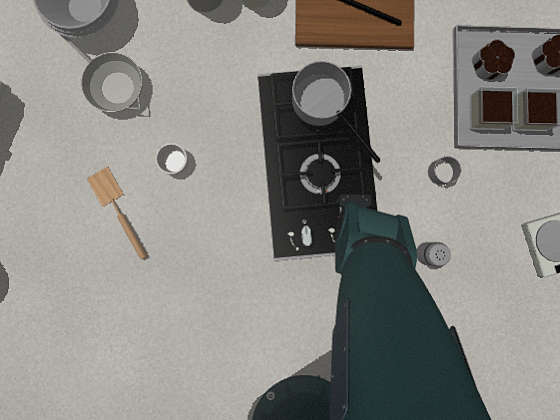

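View pics/scene9.png

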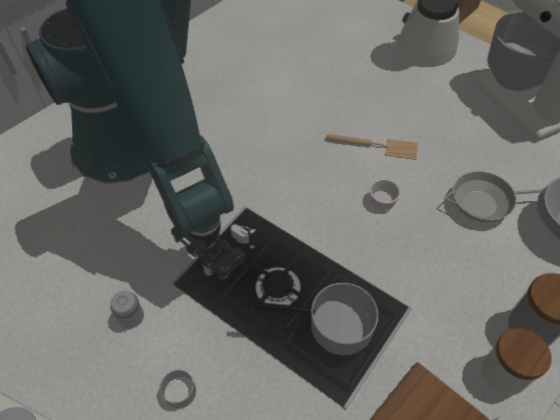

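The other items haven't moved and the fitted knob still points to Off. I'll back the knob off 0.10 rad within the socket play, so the nose points nearer the mark and the spindle stays put.

Call:
play_rows:
  series:
    - {"rx":0,"ry":0,"rz":-0.05,"x":0,"y":0,"z":0,"grip":-1}
    - {"rx":0,"ry":0,"rz":-0.05,"x":0,"y":0,"z":0,"grip":-1}
    - {"rx":0,"ry":0,"rz":0,"x":0,"y":0,"z":0,"grip":-1}
    - {"rx":0,"ry":0,"rz":0,"x":0,"y":0,"z":0,"grip":-1}

```text
time: 18.3
tcp_pos: [0.5197, -0.1017, 0.0239]
tcp_rot: [2.315, 2.122, 0.002]
ft_force: [-0.7, 1.5, 13.5]
opening: 0.0221
```

```bash
python3 st.py pics/a10.png
```

```text
[ 0.5197 -0.1017  0.0239] [-1.2  2.1 13.2] [ 0.21   0.13  -0.038] 18.35 0.021914491780734197 yaw 1.483793018645416 [2.315e+00 2.122e+00 2.000e-03]
[ 0.5197 -0.1017  0.0239] [-0.8  1.7 13.4] [ 0.202  0.109 -0.003] 18.4 0.02177867596752947 yaw 1.4838679073154848 [2.315e+00 2.122e+00 1.000e-03]
```

```bash
python3 -c "
from workcell import robot
print(robot.finish_job())"
```

```text
the job is handed in; nothing more can be done
None
```

The knob is on the bare spindle, pressed to its stop and turned to the large-flame mark, still held in the gripper. I handed the job in at about 18.4 s. `finish_job()` gave no verdict.

- **Seating and pressing:** the knob slid over the spindle with at most about 4.5 N sideways. The spring force then rose from about 5 to 8 N and met the stop at 12–14 N before I turned anything.
- **Turning:** still pressing, I turned the knob anticlockwise to about 1.47 rad to take up the spindle's lag. I then backed it off 0.10 rad inside the socket play.
- **Last readings:** the knob is turned 1.37 rad from Off, pressed with about 13 N, and the jaws are still gripping at 21.8 mm. The sideways force is about 2 N.
- **Surroundings:** in the last pictures, taken just before the back-off, the fitted knob still points at Off and the other items are where they started.

**Not measured:** the spindle's own angle. I put it at about 1.31 rad from the stated 0.16 rad play. If the real play differs, that is off by a few hundredths of a radian. At the end the gripper hid the knob's nose and its flame mark in both cameras, so the final pointing rests on the arm's angle. The two cameras disagreed by about 1.5 mm on where the spindle was; on contact it proved closer to the scene camera's position.

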